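# Nest the ink pans with their handles fanned

## Task

Put the three steel ink-mixing pans away as one nest: take the middle-sized pan off its drip stand and set it upright and fully down inside the largest pan, which stays standing on the table, then do the same with the smallest pan inside the middle one. Fan the handles so that each stands at least 30 degrees away from both others and none lies over another. Lower each pan in your grip until it rests rather than dropping it, and leave the mug, bottle, squeegee and tub where they are.

Things in the scene. Friction and masses are not known exactly. Their poses are not given: they have to be found in the camera images.
- pan_l_center (a point): centre (on the axis, half-way up) of the largest steel ink pan: round, open, 60 mm high, 108 mm across at the foot, 128 at the rim, wall 3 mm, floor 5 mm thick, about 600 g. z: its axis, out of the mouth. Its handle runs out along -x. It stands loose and upright on the table.
- pan_l_tip (a point): outer end of the largest pan's handle: a straight bar square to the pan's axis, 12 mm wide (y), 14 mm high (z), mid-height 5 mm above the rim, running from the rim to 137 mm from the axis; this point is 135 mm from the axis, mid-height; axes as the pan's centre
- pan_m_center (a point): centre (on the axis, half-way up) of the middle-sized steel ink pan: round, open, 62 mm high, 80 mm across at the foot, 100 at the rim, wall 3 mm, floor 5 mm thick, about 260 g. z: its axis, out of the mouth. Its handle runs out along -x. It starts leaning 30 deg on its sloping stand, mouth away from the robot, handle up the slope towards it, foot against a 10 mm lip at the low end: draw it off square to the slope.
- pan_m_grip (a point): point on the handle bar of the middle-sized pan to grasp, mid-height and mid-width, 95 mm from the pan's axis; axes as the pan's centre
- pan_m_tip (a point): outer end of the middle-sized pan's handle: a straight bar square to the pan's axis, 12 mm wide (y), 14 mm high (z), mid-height 5 mm above the rim, running from the rim to 137 mm from the axis; this point is 135 mm from the axis, mid-height; axes as the pan's centre
- pan_s_center (a point): centre (on the axis, half-way up) of the smallest steel ink pan: round, open, 64 mm high, 56 mm across at the foot, 76 at the rim, wall 3 mm, floor 5 mm thick, about 180 g. z: its axis, out of the mouth. Its handle runs out along -x. It starts leaning 30 deg on its sloping stand, mouth away from the robot, handle up the slope towards it, foot against a 10 mm lip at the low end: draw it off square to the slope.
- pan_s_grip (a point): point on the handle bar of the smallest pan to grasp, mid-height and mid-width, 95 mm from the pan's axis; axes as the pan's centre
- pan_s_tip (a point): outer end of the smallest pan's handle: a straight bar square to the pan's axis, 12 mm wide (y), 14 mm high (z), mid-height 5 mm above the rim, running from the rim to 137 mm from the axis; this point is 135 mm from the axis, mid-height; axes as the pan's centre
- stand_m_seat (a point): middle of the sloping face, 60 mm up, of the fixed grey drip stand under the middle-sized pan; stand 116 mm wide, 125 mm deep; its face falls at 30 deg from the high edge (about 92 mm) at -x, the robot's side, to the low edge (about 28 mm) at +x; z vertical, x level
- stand_s_seat (a point): the same for the like stand that holds the smallest pan
- mug: bystander: white mug, 82 mm across, 95 mm high; origin at the middle of its underside
- spray: bystander: blue plastic bottle, 70 mm across, 190 mm high; origin at the middle of its underside
- squeegee: bystander: wooden squeegee lying flat, 240 mm long along y, 28 mm high; origin at its underside
- tub: bystander: white ink tub with black lid, 100 mm across, 100 mm high; origin at the middle of its underside
Mind the look-alikes: they are no part of the job. Leave any pink or yellow look-alike of the part that bears pan_s_center alone.

How it is judged:
By the outcome, as a careful person would: the job done as asked, in the order asked, and still so for the second after the job is handed in, with the robot touching nothing.
It also fails if it takes over 72 s, if anything falls off the work surface, if the arm or the gripper's body presses on something with over 40 N, if the wrist force passes 120 N, or if a joint passes its speed limit or range.

## Robot

A 6-joint arm with a two-finger parallel gripper is mounted at the origin on the work surface. World frame = base frame: x ahead of the robot, y to its left, z up, the work surface at z = 0. Lengths are in m, angles in degrees, forces in N, time in s.
With the tool pointing down it reaches from about 0.3 to 0.75 m from the base axis. Payload 8.5 kg.
Tool frame: the origin (TCP) lies on the centre line of the jaws, within the pads' length; the fingertips stand 19 mm ahead of it and the grasp point (between the pads) is the TCP (env.tcp_to_tips is the z of the fingertips in the tool frame, in m); z points along the fingers, y is the line along which they close (so a half turn about z gives the same grasp; the last joint's range is limited). The gripper opens to 85 mm and grips with 20 to 120 N. Pads are 22 mm wide; open, the fingers measure 114 mm over their backs; the gripper's body (76 mm by 85 mm) begins 54 mm behind the grasp point. The pads swing forward as they close: fully open they stand 13 mm farther back than shut.
Start: joints at [55.846, 21.807, 74.336, -0, 83.858, -12.336], TCP at [0.204, 0.511, 0.23] pointing down, gripper open.
Joint ranges: [-178.18, 178.18], [-50.72, 133.34], [12.68, 142.11], [-81.47, 261.47], [9.98, 163.14], [-165.26, 165.26]. Speed limits (degrees/s): [136.94, 136.94, 180, 180, 180, 180].

## Interface

Orientations are given as a 3x3 rotation matrix whose columns are the frame's x, y, z axes.
In Python, from rig import env gives the robot as it stands.
- The arm moves only by the tool servo_tool, never from a script. Its argument "steps" is a list of rows, each an object of numbers: "tx", "ty", "tz": the shift along the world's x, y, z in cm; "yaw": the turn about the world's z in degrees; "claw": the finger opening in cm, from 0 to 8.54. In form: [{"tx": .., "ty": .., "tz": .., "yaw": .., "claw": ..}, ...]. A call has 1 to 20 rows; each row shifts and turns the commanded pose from where the row before left it; what a row does not reach is not made up. A row lasts 1/10 s, in which the tool goes at most 50 mm and 8.59 degrees, less where a joint would pass 70% of its speed; a pose out of reach is approached as far as the arm can. A call with a gripper value outside its range is refused whole. The fingers move at their own pace and stop on an object; "newtons" is the grip in N (left out, the last holds). Time passes only in rows, so rows that do not move let the fingers close. It gives the time, the measured TCP pose, the force, the opening and the grip force at its end, in the units of the state.
- env.observe(): the state, without advancing time (a new reading comes with each control period).
- env.get_image(name): name is "side" or "top" or "wrist"; returns (picture, depth): 420x560x3 uint8, red, green, blue; 420x560 float32, m along the optical axis (not along the pixel's ray), 0 where there is no reading.
- env.camera_model(name): a dict with "fovy" (degrees; the focal length in pixels is half the picture's height over the tangent of half this angle, whatever the lens; pixels are square), "cx", "cy" (the principal point, pixels), "T" (4x4, takes a point from camera to world coordinates). Camera axes: x right, y down, z forward; pixel columns grow to the right and rows downward; lengths in m; the calibration is good to about 2 mm. A picture is of the moment at which its call begins: read the wrist's pose just before it. camera_model takes no time and is no camera call; for the wrist camera it gives the pose at the moment of the call.
- env.close_job(): hands the job in; it is judged then, once.
The state is a dict: "time_s": time; "q": joint angles; "qvel": joint speeds; "joint_efforts": joint torques, N m; "position": TCP position; "tool_rot": TCP orientation; "ft_force": force on the tool from outside, world axes, zero at the start; "wrist_torque": the same for the moment, N m; "grip_width": finger opening in m; "gripper_force": force on a finger pad.
Only numpy, scipy, OpenCV 4.12 (cv2) and the standard library are available. Lean on these libraries where they do the work, as an engineer would, in place of code of your own. Each camera call takes 0.05 s, during which the arm holds its last target. There are 200 camera calls.

## Working session

There is one attempt and no reset: what is moved stays moved. The work goes in short steps, Python scripts to look and compute and a tool call to move; the robot and the scene stay as the last step left them, time stands still between calls to the robot, and variables do not carry over. Pictures are saved under pics/ and viewed, at most 10 in all, crops included, and the job is handed in when it is done.

Besides the shell and the picture viewer there is one more tool, called by a JSON object that holds its "api" and its "payload", one argument or row to a line. servo_tool: Moves the arm, as the interface text tells. Its arguments: {"type":"object","properties":{"steps":{"type":"array"},"newtons":{"type":"number"}},"required":["steps"]}

```bash
mkdir -p pics; cat > h.py <<'E'
from rig import env
import numpy as np, cv2
def grab(name):
    m=env.camera_model(name); im,d=env.get_image(name)
    return im,d,m
def cloud(d,m):
    h,w=d.shape; f=h/2/np.tan(np.radians(m["fovy"]/2))
    v,u=np.mgrid[:h,:w]
    p=np.stack([(u-m["cx"])/f*d,(v-m["cy"])/f*d,d,np.ones_like(d)],-1)
    P=(p@np.array(m["T"]).T)[...,:3]; P[d==0]=np.nan
    return P
def save(im,fn): cv2.imwrite("pics/"+fn,im[...,::-1])
E
python3 - <<'E'
from h import *
s=env.observe(); print(s["position"],s["tool_rot"],s["grip_width"],s["time_s"])
for n in("top","side"):
    im,d,m=grab(n); save(im,n+"0.png"); np.savez(n+"0.npz",im=im,d=d,P=cloud(d,m)); print(n,m)
E
```

```text
[0.20423756 0.51034654 0.22939712] [[-9.28371535e-01  3.71652430e-01 -8.74801514e-04]
 [ 3.71653286e-01  9.28370803e-01 -1.21937368e-03]
 [ 3.58956995e-04 -1.45715467e-03 -9.99998874e-01]] 0.08512886145114716 0.0
top {'fovy': 57.44726430887888, 'cx': 282.6655851300385, 'cy': 210.9821013696701, 'T': array([[ 0.01468146, -0.99397392,  0.10862918,  0.43801531],
       [-0.99988783, -0.01427244,  0.00454188, -0.01499499],
       [-0.00296411, -0.10868368, -0.99407197,  1.29015099],
       [ 0.        ,  0.        ,  0.        ,  1.        ]])}
side {'fovy': 45.02119990267008, 'cx': 279.1768645378084, 'cy': 197.10614682081805, 'T': array([[-0.94893238, -0.19109913,  0.25101487,  0.14712488],
       [-0.31544887,  0.58584707, -0.74650869,  1.22650841],
       [-0.00439916, -0.78756862, -0.61621126,  1.14866407],
       [ 0.        ,  0.        ,  0.        ,  1.        ]])}
```

View pics/top0.png

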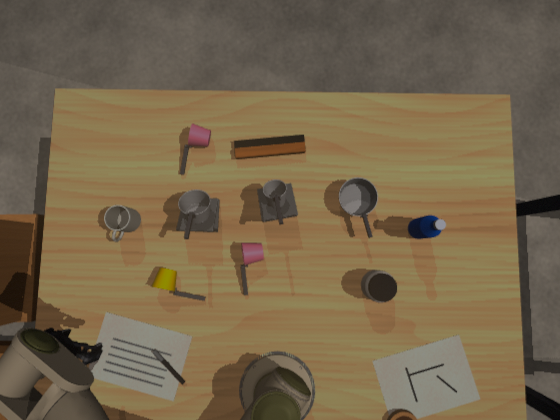

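View pics/side0.png

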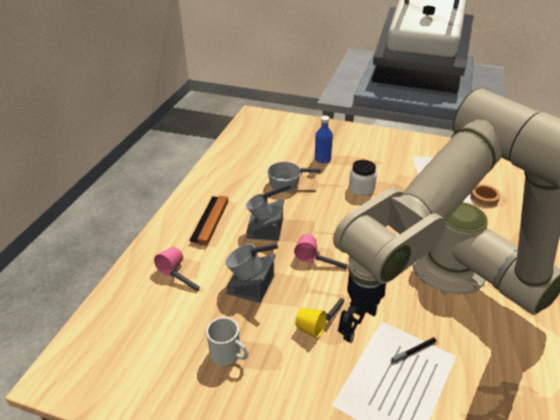

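The top view shows the middle pan at (195,204) and the small pan at (275,192), both on stands. The large pan is at (358,197) with its handle towards (369,235). The mug, tub, bottle, squeegee and the pink and yellow look-alikes are all clear of these.

```bash
python3 - <<'E'
from h import *
z=np.load("top0.npz"); im=z["im"]; P=z["P"]
c=cv2.resize(im[165:255,165:395],None,fx=3.4,fy=3.4,interpolation=cv2.INTER_CUBIC); save(c,"crop0.png")
def at(u,v): return np.round(P[v,u],4)
# L
R=P[170:245,330:385].reshape(-1,3); 
R=R[R[:,2]>0.045]; print(len(R),np.percentile(R[:,2],[5,50,95]))
from scipy.optimize import least_squares
c0=np.array([*P[197,358][:2]])
far=lambda c:np.hypot(*(R[:,:2]-c).T)
ring=R[(far(c0)<.075)&(R[:,2]>.054)&(R[:,2]<.066)]
f=least_squares(lambda p:np.hypot(*(ring[:,:2]-p).T)-.0625,c0,loss="soft_l1",f_scale=.002); print("L",f.x,np.abs(f.fun).mean(),len(ring))
H=R[far(f.x)>.075]; m=H.mean(0)-[*f.x,0]; print("hand",len(H),m,np.degrees(np.arctan2(m[1],m[0])),far(f.x).max())
for n,u0,u1 in(("M",172,225),("S",252,300)):
    for v in range(178,242,3):
        row=P[v,u0:u1]; k=row[:,2]>.085
        if k.any(): print(n,v,u0+np.flatnonzero(k).min(),u0+np.flatnonzero(k).max(),k.sum(),np.round(row[k].mean(0),4),np.round(row[k][:,2].max(),3))
E
```

```text
330 [0.04720121 0.05987443 0.07446387]
L [ 0.62537931 -0.25159963] 0.0013422783885980658 154
hand 85 [-0.10187509 -0.02788483  0.07091608] -164.69217369519242 0.13589787416957316
M 190 189 203 14 [0.6322 0.2664 0.0896] 0.093
M 193 183 207 12 [0.622  0.2753 0.0929] 0.1
M 196 180 209 13 [0.6121 0.2751 0.0947] 0.103
M 199 179 210 10 [0.6018 0.2816 0.0992] 0.112
M 202 178 209 7 [0.5913 0.2971 0.1051] 0.12
M 205 178 209 7 [0.5814 0.2842 0.1104] 0.123
M 208 180 209 7 [0.572  0.2583 0.1134] 0.128
M 211 182 208 9 [0.562  0.2438 0.1219] 0.134
M 214 184 207 24 [0.5518 0.2556 0.1291] 0.156
M 217 186 205 20 [0.5433 0.2568 0.1221] 0.161
M 220 187 202 16 [0.5344 0.2606 0.1172] 0.165
M 223 183 201 8 [0.5235 0.2681 0.1372] 0.174
M 226 177 210 28 [0.5169 0.2652 0.1025] 0.177
M 229 176 212 37 [0.5075 0.2644 0.1033] 0.182
M 232 185 189 5 [0.4939 0.2657 0.1833] 0.187
M 235 184 188 5 [0.4849 0.2665 0.1898] 0.193
M 238 185 188 4 [0.4765 0.2658 0.1857] 0.19
S 181 267 283 17 [0.6634 0.0161 0.0966] 0.105
S 184 264 285 15 [0.6539 0.017  0.0959] 0.109
S 187 263 286 10 [0.6436 0.0173 0.1   ] 0.117
S 190 263 285 5 [0.6331 0.0356 0.1039] 0.121
S 193 264 285 6 [0.6224 0.0168 0.1135] 0.129
S 196 265 285 18 [0.6105 0.0123 0.1308] 0.15
S 199 267 284 18 [0.6022 0.0129 0.1238] 0.155
S 202 269 282 14 [0.5939 0.0129 0.1161] 0.16
S 205 274 279 6 [0.5818 0.0093 0.1389] 0.166
S 208 276 280 5 [0.5692 0.004  0.169 ] 0.172
S 211 277 296 16 [ 0.5671 -0.0237  0.1099] 0.18
S 214 263 297 31 [ 0.5581 -0.0068  0.1047] 0.182
S 217 261 281 19 [0.5477 0.0246 0.1107] 0.187
S 220 263 282 7 [0.5353 0.0186 0.1475] 0.194
S 223 279 282 4 [ 0.5236 -0.0042  0.1869] 0.188
```

View pics/crop0.png

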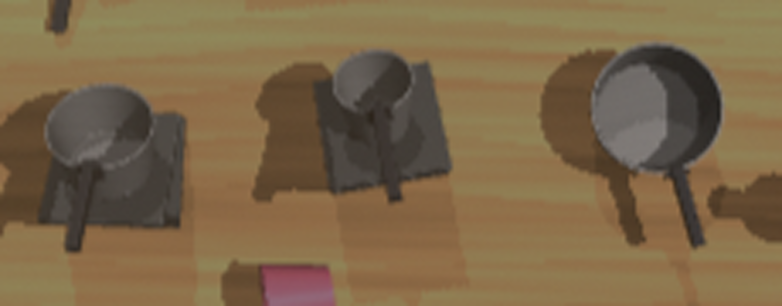

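```bash
python3 - <<'E'
from h import *
z=np.load("top0.npz"); P=z["P"]
for n,u0,u1,v0,v1,zz in(("M",172,212,214,242,.148),("S",262,300,196,228,.148)):
    R=P[v0:v1,u0:u1].reshape(-1,3); R=R[R[:,2]>zz]
    i=R[:,2].argmax()
    a=np.polyfit(R[:,0],R[:,1],1); b=np.polyfit(R[:,0],R[:,2],1)
    print(n,len(R),"yaw",np.degrees(np.arctan(a[0])),"pitch",np.degrees(np.arctan(b[0])),"std",np.std(R[:,1]-np.polyval(a,R[:,0])),np.std(R[:,2]-np.polyval(b,R[:,0])),R.min(0),R.max(0))
    for x in (.48,.5,.52,.54,.56,.58): print(x,np.round([np.polyval(a,x),np.polyval(b,x)],4))
# tables: stand outlines yaw via seat points
E
```

```text
M 122 yaw -0.7467684748804712 pitch -27.581778037364185 std 0.0036749283324870696 0.0038407582194911025 [0.47633876 0.25992738 0.14928899] [0.54940991 0.27403745 0.19689984]
0.48 [0.2664 0.1902]
0.5 [0.2662 0.1798]
0.52 [0.2659 0.1693]
0.54 [0.2657 0.1589]
0.56 [0.2654 0.1484]
0.58 [0.2651 0.138 ]
S 114 yaw 10.917028286955466 pitch -29.003173432410765 std 0.003505619933651324 0.0026397269566016414 [ 0.52348644 -0.00854728  0.14837612] [0.60781992 0.01689998 0.19919218]
0.48 [-0.0131  0.2194]
0.5 [-0.0092  0.2083]
0.52 [-0.0054  0.1972]
0.54 [-0.0015  0.1861]
0.56 [0.0023 0.175 ]
0.58 [0.0062 0.1639]
```

{"api": "servo_tool", "payload": {
  "steps": [
    {"tz": 2, "claw": 5},
    {"tx": 2.2, "ty": -1.75, "tz": 1, "yaw": 1.5, "claw": 5},
    {"tx": 2.2, "ty": -1.75, "tz": 1, "yaw": 1.5, "claw": 5},
    {"tx": 2.2, "ty": -1.75, "tz": 1, "yaw": 1.5, "claw": 5},
    {"tx": 2.2, "ty": -1.75, "tz": 1, "yaw": 1.5, "claw": 5},
    {"tx": 2.2, "ty": -1.75, "tz": 1, "yaw": 1.5, "claw": 5},
    {"tx": 2.2, "ty": -1.75, "yaw": 1.5, "claw": 5},
    {"tx": 2.2, "ty": -1.75, "yaw": 1.5, "claw": 5},
    {"tx": 2.2, "ty": -1.75, "yaw": 1.5, "claw": 5},
    {"tx": 2.2, "ty": -1.75, "yaw": 1.5, "claw": 5},
    {"tx": 2.2, "ty": -1.75, "yaw": 1.5, "claw": 5},
    {"tx": 2.2, "ty": -1.75, "yaw": 1.5, "claw": 5},
    {"tx": 2.2, "ty": -1.75, "yaw": 1.5, "claw": 5},
    {"tx": 2.2, "ty": -1.75, "yaw": 1.5, "claw": 5},
    {"tx": 2.6, "ty": -1.7, "yaw": 1.5, "claw": 5},
    {"claw": 5},
    {"claw": 5}
  ]
}}

```text
invalid input at $.steps[0]: expected keys tx, ty, tz, yaw, claw
```

```bash
python3 - <<'E'
from h import *
s=env.observe(); print(s["position"],s["tool_rot"][:,1],s["grip_width"],s["time_s"],env.tcp_to_tips)
im,d,m=grab("wrist"); save(im,"w1.png"); P=cloud(d,m); np.savez("w1.npz",P=P,im=im)
print(np.round(m["T"],3),m["fovy"])
E
```

```text
[0.20426511 0.51040606 0.22949588] [ 0.37160661  0.92838952 -0.00119035] 0.08553385519112176 0.1 0.019
[[ 0.37   0.894  0.252  0.141]
 [ 0.929 -0.356 -0.102  0.536]
 [-0.001  0.272 -0.962  0.373]
 [ 0.     0.     0.     1.   ]] 65.43763444727506
```

View pics/w1.png

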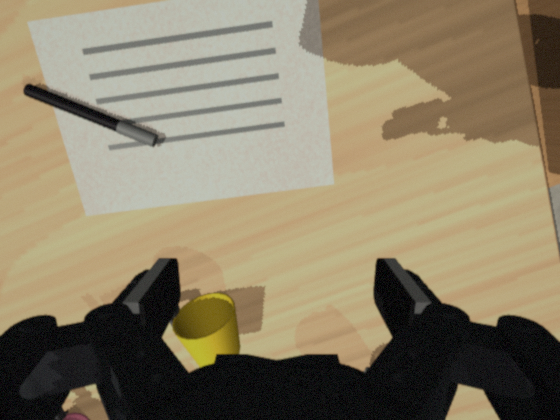

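The move was refused because every key must be given in each row. The wrist view shows the paper, the yellow look-alike at (207,330), and the fingers at the bottom of the frame.

{"api": "servo_tool", "payload": {
  "steps": [
    {"tx": 0, "ty": 0, "tz": 2, "yaw": 0, "claw": 5},
    {"tx": 2.2, "ty": -1.75, "tz": 1, "yaw": 1.5, "claw": 5},
    {"tx": 2.2, "ty": -1.75, "tz": 1, "yaw": 1.5, "claw": 5},
    {"tx": 2.2, "ty": -1.75, "tz": 1, "yaw": 1.5, "claw": 5},
    {"tx": 2.2, "ty": -1.75, "tz": 1, "yaw": 1.5, "claw": 5},
    {"tx": 2.2, "ty": -1.75, "tz": 1, "yaw": 1.5, "claw": 5},
    {"tx": 2.2, "ty": -1.75, "tz": 0, "yaw": 1.5, "claw": 5},
    {"tx": 2.2, "ty": -1.75, "tz": 0, "yaw": 1.5, "claw": 5},
    {"tx": 2.2, "ty": -1.75, "tz": 0, "yaw": 1.5, "claw": 5},
    {"tx": 2.2, "ty": -1.75, "tz": 0, "yaw": 1.5, "claw": 5},
    {"tx": 2.2, "ty": -1.75, "tz": 0, "yaw": 1.5, "claw": 5},
    {"tx": 2.2, "ty": -1.75, "tz": 0, "yaw": 1.5, "claw": 5},
    {"tx": 2.2, "ty": -1.75, "tz": 0, "yaw": 1.5, "claw": 5},
    {"tx": 2.2, "ty": -1.75, "tz": 0, "yaw": 1.5, "claw": 5},
    {"tx": 2.6, "ty": -1.7, "tz": 0, "yaw": 1.5, "claw": 5},
    {"tx": 0, "ty": 0, "tz": 0, "yaw": 0, "claw": 5},
    {"tx": 0, "ty": 0, "tz": 0, "yaw": 0, "claw": 5}
  ]
}}

```text
time_s: 1.85
position: [0.5164, 0.2658, 0.2995]
tool_rot: [[-1.0, 0.015, -0.001], [0.015, 1.0, -0.0], [0.001, -0.0, -1.0]]
ft_force: [-0.3, 0.4, 0.2]
grip_width: 0.0501
gripper_force: 0.0
```

```bash
python3 - <<'E'
from h import *
s=env.observe(); print(s["position"],s["tool_rot"][:,1],s["grip_width"],s["time_s"])
im,d,m=grab("wrist"); save(im,"w2.png"); P=cloud(d,m); np.savez("w2.npz",P=P,im=im)
# handle: points near expected
k=(P[...,0]>.46)&(P[...,0]<.56)&(abs(P[...,1]-.266)<.03)&(P[...,2]>.12)&(P[...,2]<.215)
v,u=np.nonzero(k); R=P[k]; print(len(R),R.min(0) if len(R) else 0,R.max(0) if len(R) else 0,u.min(),u.max(),v.min(),v.max())
E
```

```text
[0.51644407 0.2658463  0.29949383] [ 1.54953416e-02  9.99879930e-01 -1.42464826e-04] 0.05008011622260697 1.85
1745 [0.47569503 0.23610267 0.12004413] [0.55963538 0.29574183 0.19199767] 248 306 150 232
```

View pics/w2.png

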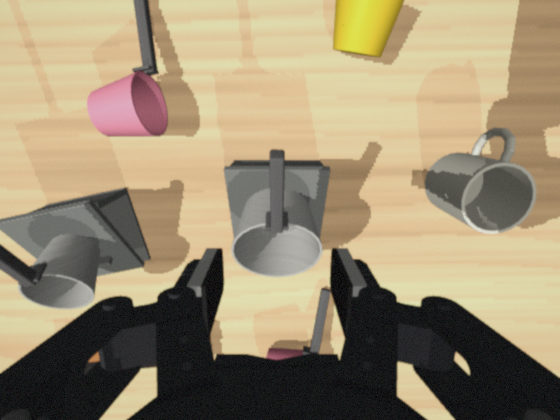

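The wrist view has the middle pan's handle at u 270–284, v 150–228, midway between the fingers. The small pan is at the left.

```bash
python3 - <<'E'
from h import *
P=np.load("w2.npz")["P"]
for v in range(148,232,6):
    r=P[v,262:292]; k=r[:,2]>np.nanmax(r[:,2])-.012
    u=262+np.flatnonzero(k); q=r[k]
    print(v,u.min(),u.max(),np.round([q[:,0].mean(),q[:,1].min(),q[:,1].max(),q[:,2].mean()],4))
E
```

```text
148 262 291 [ 0.4929  0.2471  0.286  -0.0008]
154 270 284 [0.4785 0.2616 0.2726 0.1865]
160 269 284 [0.4826 0.2608 0.2724 0.1905]
166 270 284 [0.4876 0.2615 0.2724 0.1885]
172 270 284 [0.4928 0.2613 0.2725 0.1855]
178 270 283 [0.4984 0.2611 0.2717 0.1819]
184 270 283 [0.5039 0.261  0.2717 0.179 ]
190 270 283 [0.5099 0.2607 0.2717 0.1752]
196 270 283 [0.5159 0.2606 0.2717 0.1718]
202 270 283 [0.5222 0.2604 0.2717 0.168 ]
208 270 283 [0.5288 0.2602 0.2718 0.1641]
214 270 283 [0.5355 0.26   0.2718 0.1605]
220 270 282 [0.5426 0.2597 0.2708 0.1564]
226 266 287 [0.5508 0.2556 0.2757 0.1495]
```

{"api": "servo_tool", "payload": {
  "steps": [
    {"tx": 0, "ty": 0, "tz": -2.5, "yaw": 0, "claw": 5},
    {"tx": 0, "ty": 0.05, "tz": -2.5, "yaw": 0, "claw": 5},
    {"tx": 0, "ty": 0, "tz": -2.5, "yaw": 0, "claw": 5},
    {"tx": 0, "ty": 0, "tz": -2.5, "yaw": 0, "claw": 5},
    {"tx": 0, "ty": 0, "tz": -2, "yaw": 0, "claw": 5},
    {"tx": 0, "ty": 0, "tz": -1.4, "yaw": 0, "claw": 5},
    {"tx": 0, "ty": 0, "tz": 0, "yaw": 0, "claw": 5},
    {"tx": 0, "ty": 0, "tz": 0, "yaw": 0, "claw": 2},
    {"tx": 0, "ty": 0, "tz": 0, "yaw": 0, "claw": 1.4},
    {"tx": 0, "ty": 0, "tz": 0, "yaw": 0, "claw": 0.5},
    {"tx": 0, "ty": 0, "tz": 0, "yaw": 0, "claw": 0.5},
    {"tx": 0, "ty": 0, "tz": 0, "yaw": 0, "claw": 0.5},
    {"tx": 0, "ty": 0, "tz": 0, "yaw": 0, "claw": 0.5},
    {"tx": 0, "ty": 0, "tz": 0, "yaw": 0, "claw": 0.5}
  ],
  "newtons": 100
}}

```text
time_s: 3.3
position: [0.5166, 0.2668, 0.1674]
tool_rot: [[-1.0, 0.014, 0.002], [0.014, 1.0, 0.001], [-0.002, 0.001, -1.0]]
ft_force: [-2.7, -0.1, 5.9]
grip_width: 0.0071
gripper_force: 98.3
```

{"api": "servo_tool", "payload": {
  "steps": [
    {"tx": 0.25, "ty": 0, "tz": 0.43, "yaw": 0, "claw": 0.5},
    {"tx": 0.5, "ty": 0, "tz": 0.87, "yaw": 0, "claw": 0.5},
    {"tx": 0.5, "ty": 0, "tz": 0.87, "yaw": 0, "claw": 0.5},
    {"tx": 0.5, "ty": 0, "tz": 0.87, "yaw": 0, "claw": 0.5},
    {"tx": 0.5, "ty": 0, "tz": 0.87, "yaw": 0, "claw": 0.5},
    {"tx": 0, "ty": 0, "tz": 0, "yaw": 0, "claw": 0.5},
    {"tx": 0, "ty": 0, "tz": 0, "yaw": 0, "claw": 0.5}
  ],
  "newtons": 100
}}

```text
time_s: 4.0
position: [0.5389, 0.2665, 0.205]
tool_rot: [[-1.0, 0.014, -0.0], [0.014, 1.0, -0.0], [0.0, -0.0, -1.0]]
ft_force: [-0.2, -0.1, -3.3]
grip_width: 0.0074
gripper_force: 98.2
```

```bash
python3 - <<'E'
from h import *
s=env.observe(); print(s["position"],s["wrist_torque"],s["ft_force"],s["grip_width"],s["gripper_force"])
im,d,m=grab("wrist"); im2,d2,_=grab("side")
c=cv2.resize(im2[200:340,180:380],(560,392)); save(np.hstack([cv2.resize(im,(400,300)),cv2.resize(c,(400,300))]),"a3.png")
E
```

```text
[0.53885285 0.26652147 0.20498131] [-0.02157996  0.15491872 -0.03486694] [-0.23562125 -0.09296204 -3.26902658] 0.007369835769210865 98.24673521448858
```

View pics/a3.png

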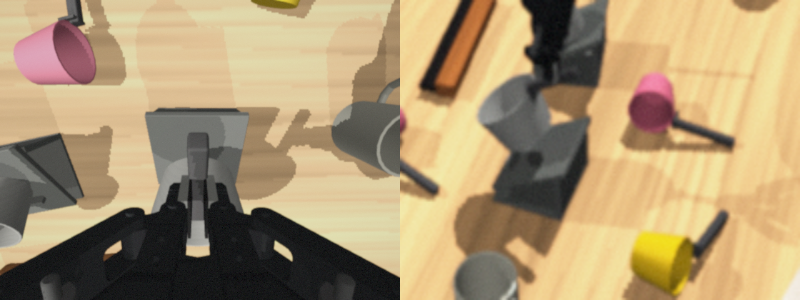

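{"api": "servo_tool", "payload": {
  "steps": [
    {"tx": 0.5, "ty": 0, "tz": 2, "yaw": 0, "claw": 0.5},
    {"tx": 0, "ty": 0, "tz": 3.5, "yaw": 0, "claw": 0.5},
    {"tx": -0.5, "ty": 0, "tz": 3.5, "yaw": 0, "claw": 0.5},
    {"tx": -0.6, "ty": -1.6, "tz": 3.5, "yaw": 0, "claw": 0.5},
    {"tx": -1.1, "ty": -3, "tz": 3, "yaw": 0, "claw": 0.5},
    {"tx": -1.1, "ty": -3, "tz": 0, "yaw": 0, "claw": 0.5},
    {"tx": -1.1, "ty": -3, "tz": 0, "yaw": 0, "claw": 0.5},
    {"tx": -1.1, "ty": -3, "tz": 0, "yaw": 0, "claw": 0.5},
    {"tx": -1.1, "ty": -3, "tz": 0, "yaw": 0, "claw": 0.5},
    {"tx": -1.1, "ty": -3, "tz": 0, "yaw": 0, "claw": 0.5},
    {"tx": -1.1, "ty": -3, "tz": 0, "yaw": 0, "claw": 0.5},
    {"tx": -1.1, "ty": -3, "tz": 0, "yaw": 0, "claw": 0.5},
    {"tx": -1.1, "ty": -3, "tz": 0, "yaw": 0, "claw": 0.5},
    {"tx": -1.1, "ty": -3, "tz": 0, "yaw": 0, "claw": 0.5},
    {"tx": -1.1, "ty": -3, "tz": 0, "yaw": 0, "claw": 0.5},
    {"tx": -0.6, "ty": -2, "tz": -2, "yaw": 0, "claw": 0.5},
    {"tx": 0, "ty": 0, "tz": -4, "yaw": 0, "claw": 0.5},
    {"tx": 0, "ty": 0, "tz": -4, "yaw": 0, "claw": 0.5},
    {"tx": 0, "ty": 0, "tz": -3, "yaw": 0, "claw": 0.5},
    {"tx": 0, "ty": 0, "tz": -3, "yaw": 0, "claw": 0.5}
  ],
  "newtons": 100
}}

```text
time_s: 6.1
position: [0.4053, -0.0992, 0.1987]
tool_rot: [[-1.0, 0.014, -0.001], [0.014, 1.0, 0.0], [0.001, 0.0, -1.0]]
ft_force: [0.8, -0.3, -2.9]
grip_width: 0.007
gripper_force: 98.5
```

{"api": "servo_tool", "payload": {
  "steps": [
    {"tx": 0, "ty": 0, "tz": 0, "yaw": 0, "claw": 0.5},
    {"tx": 0, "ty": 0, "tz": 0, "yaw": 0, "claw": 0.5},
    {"tx": 0, "ty": 0, "tz": 0, "yaw": 0, "claw": 0.5}
  ]
}}

```text
time_s: 6.4
position: [0.4066, -0.0998, 0.2017]
tool_rot: [[-1.0, 0.014, 0.003], [0.014, 1.0, -0.002], [-0.003, -0.002, -1.0]]
ft_force: [1.0, 0.4, -2.8]
grip_width: 0.0075
gripper_force: 98.6
```

```bash
python3 - <<'E'
from h import *
s=env.observe(); print(s["position"],s["ft_force"],s["wrist_torque"])
for n in("top","side"):
    im,d,m=grab(n);P=cloud(d,m); np.savez(n+"4.npz",P=P,im=im)
    k=(abs(P[...,1]+.1)<.075)&(P[...,0]>.33)&(P[...,0]<.56)&(P[...,2]<.2)
    R=P[k&(P[...,2]>.015)]; print(n,R.min(0),R.max(0))
    if n=="side": v,u=np.nonzero(k); print(u.min(),u.max(),v.min(),v.max())
E
```

```text
[ 0.40663307 -0.09980167  0.20169994] [ 0.95015568  0.36260737 -2.78551779] [-0.04859773  0.16332637  0.0146309 ]
top [ 0.45696544 -0.14915791  0.07726406] [ 0.559976   -0.02644408  0.16117515]
side [ 0.39114281 -0.1544191   0.01864707] [ 0.55979781 -0.02520768  0.19997935]
282 356 173 238
```

{"api": "servo_tool", "payload": {
  "steps": [
    {"tx": 0, "ty": 0, "tz": -2, "yaw": 0, "claw": 0.5},
    {"tx": 0, "ty": 0, "tz": -2, "yaw": 0, "claw": 0.5},
    {"tx": 0, "ty": 0, "tz": -1.5, "yaw": 0, "claw": 0.5},
    {"tx": 0, "ty": 0, "tz": -0.7, "yaw": 0, "claw": 0.5},
    {"tx": 0, "ty": 0, "tz": -0.4, "yaw": 0, "claw": 0.5},
    {"tx": 0, "ty": 0, "tz": -0.3, "yaw": 0, "claw": 0.5},
    {"tx": 0, "ty": 0, "tz": -0.3, "yaw": 0, "claw": 0.5},
    {"tx": 0, "ty": 0, "tz": 0, "yaw": 0, "claw": 0.5},
    {"tx": 0, "ty": 0, "tz": 0, "yaw": 0, "claw": 0.5}
  ]
}}

```text
time_s: 7.4
position: [0.4053, -0.0995, 0.1292]
tool_rot: [[-1.0, 0.014, -0.001], [0.014, 1.0, -0.001], [0.001, -0.001, -1.0]]
ft_force: [-8.5, 0.8, 10.8]
grip_width: 0.0071
gripper_force: 100.3
```

{"api": "servo_tool", "payload": {
  "newtons": 20,
  "steps": [
    {"tx": 0, "ty": 0, "tz": 0, "yaw": 0, "claw": 0.5},
    {"tx": 0, "ty": 0, "tz": 0, "yaw": 0, "claw": 0.5},
    {"tx": -0.7, "ty": 0, "tz": -0.5, "yaw": 0, "claw": 0.5},
    {"tx": -0.65, "ty": 0, "tz": -0.5, "yaw": 0, "claw": 0.5},
    {"tx": -0.49, "ty": 0, "tz": -0.44, "yaw": 0, "claw": 0.5},
    {"tx": -0.48, "ty": 0, "tz": -0.45, "yaw": 0, "claw": 0.5},
    {"tx": -0.45, "ty": 0, "tz": -0.48, "yaw": 0, "claw": 0.5},
    {"tx": -0.44, "ty": 0, "tz": -0.49, "yaw": 0, "claw": 0.5},
    {"tx": -0.4, "ty": 0, "tz": -0.52, "yaw": 0, "claw": 0.5},
    {"tx": -0.4, "ty": 0, "tz": -0.53, "yaw": 0, "claw": 0.5},
    {"tx": -0.36, "ty": 0, "tz": -0.55, "yaw": 0, "claw": 0.5},
    {"tx": -0.35, "ty": 0, "tz": -0.56, "yaw": 0, "claw": 0.5},
    {"tx": -0.25, "ty": 0, "tz": -0.42, "yaw": 0, "claw": 0.5},
    {"tx": -0.2, "ty": 0, "tz": -0.42, "yaw": 0, "claw": 0.5},
    {"tx": 0, "ty": 0, "tz": 0, "yaw": 0, "claw": 0.5},
    {"tx": 0, "ty": 0, "tz": 0, "yaw": 0, "claw": 0.5}
  ]
}}

```text
time_s: 9.0
position: [0.3543, -0.0995, 0.0695]
tool_rot: [[-1.0, 0.014, 0.0], [0.014, 1.0, -0.0], [-0.0, -0.0, -1.0]]
ft_force: [0.1, 0.2, -2.9]
grip_width: 0.0074
gripper_force: 87.8
```

```bash
cat > st.py <<'E'
from h import *
import sys
x0,x1,y0,y1=map(float,sys.argv[1:5])
s=env.observe(); print(s["position"],s["ft_force"],s["wrist_torque"],s["time_s"])
for n in("top","side"):
    im,d,m=grab(n);P=cloud(d,m)
    k=(P[...,0]>x0)&(P[...,0]<x1)&(P[...,1]>y0)&(P[...,1]<y1)&(P[...,2]>.01)&(P[...,2]<.13)
    R=P[k]; print(n,R.min(0),R.max(0)) if len(R) else 0
    v,u=np.nonzero(k)
    a,b=max(v.min()-30,0),max(u.min()-30,0); c=im[a:v.max()+30,b:u.max()+30]; f=min(390/c.shape[1],400/c.shape[0]); c=cv2.resize(c,None,fx=f,fy=f,interpolation=cv2.INTER_CUBIC)
    o=np.zeros((400,395,3),np.uint8); o[:c.shape[0],:c.shape[1]]=c
    A=o if n=="top" else np.hstack([A,o])
save(A,sys.argv[5]); 
E
python3 st.py .34 .53 -.16 -.04 b5.png
```

```text
[ 0.35433513 -0.09947653  0.06950466] [ 0.06317377  0.23791359 -2.92225948] [ 0.06433402  0.36587838 -0.02658906] 9.0
top [ 0.41414999 -0.14964344  0.01848905] [ 0.52683472 -0.05231518  0.1005761 ]
side [ 0.34087787 -0.15061176  0.01690479] [ 0.52584329 -0.04629168  0.12961954]
```

View pics/b5.png

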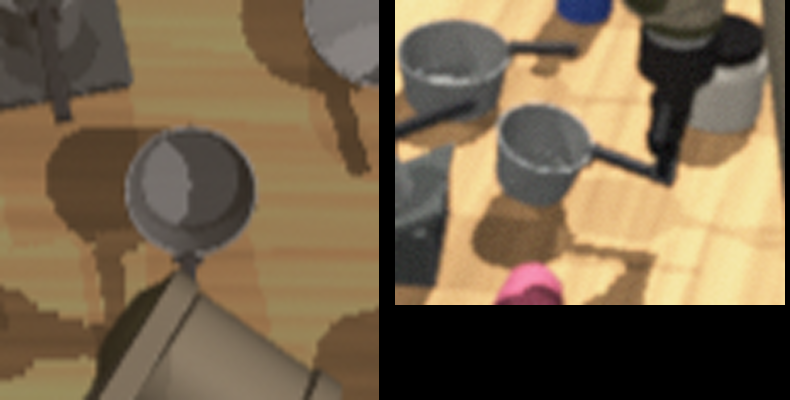

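The middle pan is near upright with its handle in the gripper, though it may be tilted slightly. I'll measure the plane of its rim.

```bash
cat > rim.py <<'E'
from h import *
import sys
from scipy.optimize import least_squares
# fit pan foot-centre, axis to top+side cloud: x,y of rim centre known approx
x,y,rr,h,zmin,zmax=map(float,sys.argv[1:7]); rf=rr-.010; az=float(sys.argv[7]) if len(sys.argv)>7 else None
C=[]
for n in("top","side"):
    im,d,m=grab(n);P=cloud(d,m).reshape(-1,3)
    C.append(P[(np.hypot(P[:,0]-x,P[:,1]-y)<rr+.006)&(P[:,2]>zmin)&(P[:,2]<zmax)])
R=np.vstack(C)
def res(p):   # p: centre, tilt x,y ; distance to wall mid surface / floor
    c=p[:3]; a=np.array([p[3],p[4],1]);a/=np.linalg.norm(a)
    q=R-c; s=q@a; r=np.linalg.norm(q-s[:,None]*a,axis=1)
    wall=np.hypot((r-(rf-.0015+np.clip(s,0,h)/h*.010)),s-np.clip(s,0,h))
    floor=np.hypot(s-.005,np.maximum(r-rf,0))
    return np.minimum(wall,floor)
best=None
for t in(-.5,-.2,0,.2,.5):
    f=least_squares(res,[x-t*h/2,y,zmin,t,0],loss="soft_l1",f_scale=.002)
    if best is None or f.cost<best.cost:best=f
p=best.x; print("foot",np.round(p[:3],4),"tilt deg x,y",np.round(np.degrees(np.arctan(p[3:])),1),"mean err",res(p).mean(),len(R))
E
python3 rim.py .455 -.10 .05 .062 .006 .1
```

```text
foot [ 0.4897 -0.1026  0.0265] tilt deg x,y [-9.6  3.2] mean err 0.0031819605571990336 1092
```

```bash
python3 rim.py .475 -.10 .052 .062 .008 .1; python3 rim.py .465 -.10 .060 .062 .008 .1; python3 - <<'E'
from h import *
im,d,m=grab("top");P=cloud(d,m)
k=(P[...,0]>.40)&(P[...,0]<.56)&(abs(P[...,1]+.1)<.06)&(P[...,2]>.04)
for x in np.arange(.40,.56,.01):
    q=P[k&(abs(P[...,0]-x)<.005)]
    if len(q): print(round(x,2),np.round([q[:,1].min(),q[:,1].max(),q[:,2].max()],3))
E
```

```text
foot [ 0.4902 -0.1016  0.0276] tilt deg x,y [-10.5   2.9] mean err 0.0028139110322592423 1523
foot [ 0.5007 -0.0947  0.0307] tilt deg x,y [-12.8   0.4] mean err 0.00628231545068378 1552
0.4 [-0.1   -0.046  0.376]
0.41 [-0.103 -0.05   0.371]
0.42 [-0.103 -0.066  0.356]
0.43 [-0.116 -0.088  0.094]
0.44 [-0.131 -0.069  0.086]
0.45 [-0.141 -0.059  0.087]
0.46 [-0.146 -0.056  0.09 ]
0.47 [-0.149 -0.053  0.092]
0.48 [-0.15  -0.052  0.092]
0.49 [-0.15  -0.052  0.091]
0.5 [-0.145 -0.055  0.098]
0.51 [-0.139 -0.061  0.102]
0.52 [-0.13  -0.068  0.102]
0.53 [-0.111 -0.086  0.101]
0.56 [-0.042 -0.042  0.093]
```

{"api": "servo_tool", "payload": {
  "newtons": 20,
  "steps": [
    {"tx": 0, "ty": 0, "tz": -0.6, "yaw": 0, "claw": 0.7},
    {"tx": 0, "ty": 0, "tz": -0.6, "yaw": 0, "claw": 0.7},
    {"tx": 0, "ty": 0, "tz": -0.4, "yaw": 0, "claw": 0.7},
    {"tx": 0, "ty": 0, "tz": 0, "yaw": 0, "claw": 0.7}
  ]
}}

```text
time_s: 9.85
position: [0.3539, -0.0992, 0.0529]
tool_rot: [[-1.0, 0.014, -0.001], [0.014, 1.0, 0.001], [0.001, 0.001, -1.0]]
ft_force: [0.2, 0.4, -3.3]
grip_width: 0.0074
gripper_force: 87.6
```

{"api": "servo_tool", "payload": {
  "newtons": 20,
  "steps": [
    {"tx": 0, "ty": 0, "tz": -0.2, "yaw": 0, "claw": 0.8},
    {"tx": 0, "ty": 0, "tz": -0.2, "yaw": 0, "claw": 0.8},
    {"tx": 0, "ty": 0, "tz": 0, "yaw": 0, "claw": 0.8},
    {"tx": 0, "ty": 0, "tz": 0, "yaw": 0, "claw": 0.8}
  ]
}}

```text
time_s: 10.25
position: [0.3543, -0.0995, 0.0496]
tool_rot: [[-1.0, 0.014, 0.0], [0.014, 1.0, -0.0], [-0.0, -0.0, -1.0]]
ft_force: [-0.1, -0.1, -1.6]
grip_width: 0.0082
gripper_force: 70.4
```

```bash
python3 rim.py .475 -.10 .052 .062 .008 .1
```

```text
foot [ 0.4895 -0.101   0.0099] tilt deg x,y [-9.4  2. ] mean err 0.0027260128755354444 1405
```

{"api": "servo_tool", "payload": {
  "newtons": 20,
  "steps": [
    {"tx": 0, "ty": 0, "tz": -0.1, "yaw": 0, "claw": 0.95},
    {"tx": 0, "ty": 0, "tz": 0, "yaw": 0, "claw": 1.05},
    {"tx": 0.2, "ty": 0, "tz": 0.3, "yaw": 0, "claw": 1.05},
    {"tx": 0.2, "ty": 0, "tz": 0.3, "yaw": 0, "claw": 1.05},
    {"tx": 0.2, "ty": 0, "tz": 0.3, "yaw": 0, "claw": 1.05},
    {"tx": 0.2, "ty": 0, "tz": 0.3, "yaw": 0, "claw": 1.05},
    {"tx": 0.2, "ty": 0, "tz": 0.3, "yaw": 0, "claw": 1.05},
    {"tx": 0, "ty": 0, "tz": 0, "yaw": 0, "claw": 1.05},
    {"tx": 0, "ty": 0, "tz": 0, "yaw": 0, "claw": 1.05}
  ]
}}

```text
time_s: 11.25
position: [0.3643, -0.0994, 0.0636]
tool_rot: [[-1.0, 0.014, 0.0], [0.014, 1.0, -0.0], [-0.0, -0.0, -1.0]]
ft_force: [0.1, -1.0, -2.1]
grip_width: 0.0107
gripper_force: 26.7
```

```bash
python3 rim.py .475 -.10 .052 .062 .008 .1
```

```text
foot [ 0.4877 -0.1007  0.0069] tilt deg x,y [0. 1.] mean err 0.0026784565613626223 1181
```

{"api": "servo_tool", "payload": {
  "newtons": 20,
  "steps": [
    {"tx": 0, "ty": 0, "tz": -0.2, "yaw": 0, "claw": 1.05},
    {"tx": 0, "ty": 0, "tz": -0.2, "yaw": 0, "claw": 1.05},
    {"tx": 0, "ty": 0, "tz": 0, "yaw": 0, "claw": 1.05},
    {"tx": 0, "ty": 0, "tz": 0, "yaw": 0, "claw": 1.05}
  ]
}}

```text
time_s: 11.75
position: [0.3638, -0.0992, 0.0594]
tool_rot: [[-1.0, 0.014, -0.001], [0.014, 1.0, 0.0], [0.001, 0.0, -1.0]]
ft_force: [-5.5, -0.3, 4.1]
grip_width: 0.0108
gripper_force: 27.3
```

```bash
python3 rim.py .475 -.10 .052 .062 .004 .1
```

```text
foot [ 0.4909 -0.1004  0.0058] tilt deg x,y [-3.7  1.3] mean err 0.0030218615066123946 1422
```

{"api": "servo_tool", "payload": {
  "newtons": 20,
  "steps": [
    {"tx": 0, "ty": 0, "tz": 0.2, "yaw": 0, "claw": 1.1},
    {"tx": 0, "ty": 0, "tz": 0, "yaw": 0, "claw": 1.15},
    {"tx": 0, "ty": 0, "tz": 0, "yaw": 0, "claw": 1.3},
    {"tx": 0, "ty": 0, "tz": 0, "yaw": 0, "claw": 2},
    {"tx": 0, "ty": 0, "tz": 0, "yaw": 0, "claw": 3},
    {"tx": 0, "ty": 0, "tz": 0, "yaw": 0, "claw": 3}
  ]
}}

```text
time_s: 12.45
position: [0.3642, -0.0994, 0.0615]
tool_rot: [[-1.0, 0.014, 0.0], [0.014, 1.0, 0.0], [-0.0, 0.0, -1.0]]
ft_force: [0.1, 0.1, -0.9]
grip_width: 0.0301
gripper_force: 0.0
```

```bash
python3 rim.py .475 -.10 .052 .062 .004 .1; python3 - <<'E'
from h import *
im,d,m=grab("wrist"); P=cloud(d,m); save(im,"w6.png")
k=(P[...,0]>.3)&(P[...,0]<.43)&(abs(P[...,1]+.1)<.012)&(P[...,2]>.05)&(P[...,2]<.09)
R=P[k]; print(len(R))
for x in np.arange(.33,.43,.01):
    q=R[abs(R[:,0]-x)<.005]
    if len(q)>3: print(round(x,3),np.round([q[:,1].min(),q[:,1].max(),q[:,2].max()],4))
E
```

```text
foot [ 0.4902 -0.1016  0.0028] tilt deg x,y [ 3.2 -0.9] mean err 0.003507642512674933 1109
2778
0.36 [-0.1052 -0.0932  0.075 ]
0.37 [-0.1055 -0.0935  0.0752]
0.38 [-0.1062 -0.094   0.0747]
0.39 [-0.1064 -0.0945  0.0745]
0.4 [-0.1071 -0.095   0.0745]
0.41 [-0.1073 -0.0956  0.0743]
```

```bash
cat > circ.py <<'E'
from h import *
import sys
from scipy.optimize import least_squares
x,y,r,z=map(float,sys.argv[1:5])
for n in("top","side"):
    im,d,m=grab(n);R=cloud(d,m).reshape(-1,3)
    R=R[(abs(np.hypot(R[:,0]-x,R[:,1]-y)-r)<.012)&(abs(R[:,2]-z)<.006)]
    f=least_squares(lambda p:np.hypot(*(R[:,:2]-p).T)-r+.0015,[x,y],loss="soft_l1",f_scale=.002)
    A=np.c_[R[:,:2]-f.x,np.ones(len(R))]; q=np.linalg.lstsq(A,R[:,2],rcond=None)[0]
    print(n,np.round(f.x,4),np.abs(f.fun).mean(),len(R),"rim z, slope",np.round(q,3))
E
python3 circ.py .488 -.10 .05 .062; python3 circ.py .6254 -.2516 .064 .06
```

```text
top [ 0.4942 -0.1036] 0.0014194180384347792 111 rim z, slope [-0.007  0.004  0.061]
side [ 0.4917 -0.1016] 0.0030471640500956375 106 rim z, slope [-0.02  -0.006  0.06 ]
top [ 0.6252 -0.2516] 0.0012440093435624549 150 rim z, slope [-0.004  0.007  0.059]
side [ 0.6233 -0.2496] 0.002442738630215651 97 rim z, slope [-0.011  0.009  0.058]
```

{"api": "servo_tool", "payload": {
  "newtons": 110,
  "steps": [
    {"tx": 0.8, "ty": -0.03, "tz": 0.3, "yaw": -0.8, "claw": 3},
    {"tx": 0.9, "ty": -0.04, "tz": 0.2, "yaw": -0.9, "claw": 3},
    {"tx": 0.9, "ty": -0.04, "tz": 0.05, "yaw": 0, "claw": 3},
    {"tx": 0.8, "ty": -0.04, "tz": 0, "yaw": 0, "claw": 3},
    {"tx": 0, "ty": 0, "tz": 0, "yaw": 0, "claw": 2},
    {"tx": 0, "ty": 0, "tz": 0, "yaw": 0, "claw": 1.4},
    {"tx": 0, "ty": 0, "tz": 0, "yaw": 0, "claw": 1},
    {"tx": 0, "ty": 0, "tz": 0, "yaw": 0, "claw": 0.4},
    {"tx": 0, "ty": 0, "tz": 0, "yaw": 0, "claw": 0.4},
    {"tx": 0, "ty": 0, "tz": 0, "yaw": 0, "claw": 0.4},
    {"tx": 0, "ty": 0, "tz": 0, "yaw": 0, "claw": 0.4},
    {"tx": 0, "ty": 0, "tz": 1, "yaw": 0, "claw": 0.4},
    {"tx": 0, "ty": 0, "tz": 2, "yaw": 0, "claw": 0.4},
    {"tx": 0, "ty": 0, "tz": 3, "yaw": 0, "claw": 0.4},
    {"tx": 0, "ty": 0, "tz": 3, "yaw": 0, "claw": 0.4},
    {"tx": 0, "ty": 0, "tz": 3, "yaw": 0, "claw": 0.4},
    {"tx": 0, "ty": 0, "tz": 0, "yaw": 0, "claw": 0.4},
    {"tx": 0, "ty": 0, "tz": 0, "yaw": 0, "claw": 0.4}
  ]
}}

```text
time_s: 14.6
position: [0.3978, -0.1007, 0.1862]
tool_rot: [[-0.999, 0.044, -0.001], [0.044, 0.999, 0.0], [0.001, 0.0, -1.0]]
ft_force: [0.4, 0.4, -3.8]
grip_width: 0.0076
gripper_force: 108.2
```

```bash
python3 circ.py .493 -.103 .05 .182
```

```text
top [ 0.4931 -0.1031] 0.0008340963263095762 64 rim z, slope [-0.017  0.009  0.179]
side [ 0.4881 -0.1007] 0.002572745958961582 33 rim z, slope [-0.087 -0.027  0.178]
```

{"api": "servo_tool", "payload": {
  "steps": [
    {"tx": 1.0, "ty": -0.27, "tz": 0, "yaw": -4, "claw": 0.4},
    {"tx": 1.6, "ty": -0.4, "tz": 0, "yaw": -6, "claw": 0.4},
    {"tx": 1.6, "ty": -0.4, "tz": 0, "yaw": -6, "claw": 0.4},
    {"tx": 1.6, "ty": -0.4, "tz": 0, "yaw": -6, "claw": 0.4},
    {"tx": 1.6, "ty": -0.4, "tz": 0, "yaw": -6, "claw": 0.4},
    {"tx": 1.6, "ty": -0.4, "tz": 0, "yaw": -6, "claw": 0.4},
    {"tx": 1.6, "ty": -0.4, "tz": 0, "yaw": -6, "claw": 0.4},
    {"tx": 1.6, "ty": -0.4, "tz": 0, "yaw": -6, "claw": 0.4},
    {"tx": 1.6, "ty": -0.4, "tz": 0, "yaw": -6, "claw": 0.4},
    {"tx": 1.6, "ty": -0.4, "tz": 0, "yaw": -6, "claw": 0.4},
    {"tx": 1.6, "ty": -0.4, "tz": 0, "yaw": -6, "claw": 0.4},
    {"tx": 1.6, "ty": -0.4, "tz": 0, "yaw": -6, "claw": 0.4},
    {"tx": 1.6, "ty": -0.4, "tz": 0, "yaw": -6, "claw": 0.4},
    {"tx": 1.6, "ty": -0.4, "tz": 0, "yaw": -6, "claw": 0.4},
    {"tx": 0.1, "ty": -0.1, "tz": 0, "yaw": -1, "claw": 0.4},
    {"tx": 0, "ty": 0, "tz": 0, "yaw": 0, "claw": 0.4},
    {"tx": 0, "ty": 0, "tz": 0, "yaw": 0, "claw": 0.4}
  ]
}}

```text
time_s: 16.4
position: [0.6165, -0.1563, 0.1862]
tool_rot: [[-0.08, 0.997, -0.002], [0.997, 0.08, 0.001], [0.001, -0.002, -1.0]]
ft_force: [0.0, -0.5, -2.3]
grip_width: 0.0076
gripper_force: 108.2
```

```bash
python3 circ.py .625 -.251 .05 .182;python3 circ.py .6254 -.2516 .064 .06
```

```text
top [ 0.6241 -0.2497] 0.000924825772581157 29 rim z, slope [-0.006  0.018  0.178]
side [ 0.6215 -0.2462] 0.0020300778498397553 17 rim z, slope [0.068 0.026 0.18 ]
top [ 0.6267 -0.2517] 0.0010174388438412077 22 rim z, slope [-0.039  0.019  0.058]
side [ 0.623  -0.2491] 0.002506132610843928 91 rim z, slope [-0.006  0.002  0.058]
```

{"api": "servo_tool", "payload": {
  "steps": [
    {"tx": 0.1, "ty": -0.15, "tz": -1.5, "yaw": 0, "claw": 0.4},
    {"tx": 0, "ty": 0, "tz": -2, "yaw": 0, "claw": 0.4},
    {"tx": 0, "ty": 0, "tz": -2, "yaw": 0, "claw": 0.4},
    {"tx": 0, "ty": 0, "tz": -1.5, "yaw": 0, "claw": 0.4},
    {"tx": 0, "ty": 0, "tz": -1.5, "yaw": 0, "claw": 0.4},
    {"tx": 0, "ty": 0, "tz": -1, "yaw": 0, "claw": 0.4},
    {"tx": 0, "ty": 0, "tz": -0.7, "yaw": 0, "claw": 0.4},
    {"tx": 0, "ty": 0, "tz": -0.4, "yaw": 0, "claw": 0.4},
    {"tx": 0, "ty": 0, "tz": -0.3, "yaw": 0, "claw": 0.4},
    {"tx": 0, "ty": 0, "tz": 0, "yaw": 0, "claw": 0.4},
    {"tx": 0, "ty": 0, "tz": 0, "yaw": 0, "claw": 0.4}
  ]
}}

```text
time_s: 17.7
position: [0.6184, -0.1582, 0.0785]
tool_rot: [[-0.078, 0.997, 0.001], [0.997, 0.078, -0.0], [-0.0, 0.001, -1.0]]
ft_force: [-0.1, -0.0, -2.1]
grip_width: 0.0075
gripper_force: 108.2
```

{"api": "servo_tool", "payload": {
  "steps": [
    {"tx": 0, "ty": 0, "tz": -0.3, "yaw": 0, "claw": 0.4},
    {"tx": 0, "ty": 0, "tz": -0.25, "yaw": 0, "claw": 0.4},
    {"tx": 0, "ty": 0, "tz": -0.15, "yaw": 0, "claw": 0.4},
    {"tx": 0, "ty": 0, "tz": 0, "yaw": 0, "claw": 0.4},
    {"tx": 0, "ty": 0, "tz": 0, "yaw": 0, "claw": 0.4}
  ]
}}

```text
time_s: 18.2
position: [0.6186, -0.1578, 0.0721]
tool_rot: [[-0.079, 0.997, 0.001], [0.997, 0.079, -0.0], [-0.0, 0.001, -1.0]]
ft_force: [-1.9, 3.2, 6.6]
grip_width: 0.0075
gripper_force: 109.4
```

{"api": "servo_tool", "payload": {
  "steps": [
    {"tx": 0, "ty": 0, "tz": 0, "yaw": 0, "claw": 0.8},
    {"tx": 0, "ty": 0, "tz": 0, "yaw": 0, "claw": 1.05},
    {"tx": 0, "ty": 0, "tz": 0, "yaw": 0, "claw": 1.05},
    {"tx": 0, "ty": 0, "tz": 0, "yaw": 0, "claw": 1.2},
    {"tx": 0, "ty": 0, "tz": 0, "yaw": 0, "claw": 2},
    {"tx": 0, "ty": 0, "tz": 0, "yaw": 0, "claw": 3},
    {"tx": 0, "ty": 0, "tz": 0, "yaw": 0, "claw": 3},
    {"tx": 0, "ty": 0, "tz": 2, "yaw": 0, "claw": 3},
    {"tx": 0, "ty": 0, "tz": 4, "yaw": 0, "claw": 4},
    {"tx": 0, "ty": 0, "tz": 4, "yaw": 0, "claw": 5},
    {"tx": 0, "ty": 0, "tz": 4, "yaw": 0, "claw": 5},
    {"tx": -1, "ty": 2, "tz": 4, "yaw": 7, "claw": 5},
    {"tx": -1, "ty": 2.5, "tz": 4, "yaw": 8, "claw": 5},
    {"tx": -1, "ty": 2.5, "tz": 1, "yaw": 8, "claw": 5},
    {"tx": -1, "ty": 3, "tz": 0, "yaw": 8, "claw": 5},
    {"tx": -1, "ty": 3, "tz": 0, "yaw": 8, "claw": 5},
    {"tx": 0, "ty": 3, "tz": 0, "yaw": 8, "claw": 5},
    {"tx": 0, "ty": 0, "tz": 0, "yaw": 8, "claw": 5},
    {"tx": 0, "ty": 0, "tz": 0, "yaw": 8, "claw": 5}
  ]
}}

```text
time_s: 20.1
position: [0.5681, 0.0027, 0.3011]
tool_rot: [[-0.927, 0.376, 0.0], [0.376, 0.927, -0.0], [-0.0, -0.0, -1.0]]
ft_force: [0.5, 0.4, -0.3]
grip_width: 0.0499
gripper_force: 0.0
```

{"api": "servo_tool", "payload": {
  "steps": [
    {"tx": 0, "ty": 0, "tz": 0, "yaw": 8, "claw": 5},
    {"tx": 0, "ty": 0, "tz": 0, "yaw": 8, "claw": 5},
    {"tx": 0, "ty": 0, "tz": 0, "yaw": 8, "claw": 5},
    {"tx": 0, "ty": 0, "tz": 0, "yaw": 8, "claw": 5},
    {"tx": 0, "ty": 0, "tz": 0, "yaw": 0, "claw": 5},
    {"tx": 0, "ty": 0, "tz": 0, "yaw": 0, "claw": 5}
  ]
}}

```text
time_s: 20.7
position: [0.5682, 0.0018, 0.3009]
tool_rot: [[-0.987, -0.161, -0.0], [-0.161, 0.987, -0.0], [0.0, -0.0, -1.0]]
ft_force: [-0.2, 0.3, -0.4]
grip_width: 0.0501
gripper_force: 0.0
```

```bash
python3 circ.py .625 -.251 .05 .067;python3 circ.py .6254 -.2516 .064 .06; python3 - <<'E'
from h import *
im,d,m=grab("wrist"); P=cloud(d,m); np.savez("w7.npz",P=P,im=im)
k=(P[...,0]>.515)&(P[...,0]<.6)&(abs(P[...,1])<.035)&(P[...,2]>.14)&(P[...,2]<.21)
R=P[k]
for x in np.arange(.52,.60,.008):
    q=R[abs(R[:,0]-x)<.004]
    if len(q)>3:
        q=q[q[:,2]>q[:,2].max()-.006]; print(round(x,3),np.round([q[:,1].min(),q[:,1].max(),np.median(q[:,2])],4))
im,d,m=grab("top"); P=cloud(d,m); r=np.hypot(P[...,0]-.625,P[...,1]+.251); k=(r>.08)&(r<.14)&(P[...,2]>.055)&(P[...,2]<.09)
a=np.degrees(np.arctan2(P[...,1][k]+.251,P[...,0][k]-.625)); print(np.histogram(a%360,bins=36,range=(0,360))[0]); print(np.median(a[(a>60)&(a<130)]),np.median(P[...,2][k][(a>60)&(a<130)]))
E
```

```text
top [ 0.6252 -0.2512] 0.0029928898066022562 130 rim z, slope [ 0.001 -0.003  0.066]
side [ 0.6235 -0.2494] 0.0026582740042260934 81 rim z, slope [-0.001  0.029  0.065]
top [ 0.6253 -0.2517] 0.00132907201003659 146 rim z, slope [-0.001  0.01   0.059]
side [ 0.6231 -0.251 ] 0.00322610293332015 96 rim z, slope [-0.007  0.001  0.058]
0.52 [-1.120e-02 -1.000e-04  1.842e-01]
0.528 [-0.0112  0.0011  0.1916]
0.536 [-0.0105  0.0023  0.1891]
0.544 [-0.0086  0.004   0.1844]
0.552 [-0.0065  0.0054  0.1799]
0.56 [-0.0053  0.007   0.1751]
0.568 [-0.0033  0.0086  0.1704]
0.576 [-0.002   0.0103  0.1657]
0.584 [-0.0008  0.0116  0.161 ]
0.592 [0.0015 0.0136 0.1562]
[ 0  0  0  0  0  0  0  0  0 73  0  0  0  0  0  0  0  0  0 75  2  0  0  0
  0  0  0  0  0  0  0  0  0  0  0  0]
94.56901116845879 0.07899106185465543
```

```bash
python3 - <<'E'
from h import *
P=np.load("top4.npz")["P"]
for x in np.arange(.42,.57,.01):
    q=P[(abs(P[...,0]-x)<.005)&(abs(P[...,1]+.1)<.05)&(P[...,2]>.03)]
    if len(q): print(round(x,2),np.round([q[:,1].min(),q[:,1].max(),q[:,2].min(),q[:,2].max()],3))
E
```

```text
0.42 [-0.15  -0.05   0.47   0.515]
0.43 [-0.143 -0.052  0.466  0.513]
0.44 [-0.131 -0.05   0.466  0.508]
0.45 [-0.111 -0.051  0.464  0.506]
0.46 [-0.142 -0.051  0.095  0.499]
0.47 [-0.146 -0.054  0.08   0.49 ]
0.48 [-0.149 -0.051  0.077  0.148]
0.49 [-0.147 -0.051  0.081  0.142]
0.5 [-0.144 -0.054  0.094  0.136]
0.51 [-0.139 -0.063  0.101  0.134]
0.52 [-0.127 -0.075  0.111  0.124]
0.56 [-0.055 -0.052  0.085  0.092]
```

{"api": "servo_tool", "payload": {
  "steps": [
    {"tx": -0.4, "ty": -0.05, "tz": -2, "yaw": 1, "claw": 5},
    {"tx": -0.4, "ty": -0.05, "tz": -2.5, "yaw": 1, "claw": 5},
    {"tx": 0, "ty": 0, "tz": -2.5, "yaw": 0, "claw": 5},
    {"tx": 0, "ty": 0, "tz": -2.5, "yaw": 0, "claw": 5},
    {"tx": 0, "ty": 0, "tz": -2, "yaw": 0, "claw": 5},
    {"tx": 0, "ty": 0, "tz": -1.9, "yaw": 0, "claw": 5},
    {"tx": 0, "ty": 0, "tz": 0, "yaw": 0, "claw": 5},
    {"tx": 0, "ty": 0, "tz": 0, "yaw": 0, "claw": 2},
    {"tx": 0, "ty": 0, "tz": 0, "yaw": 0, "claw": 1.4},
    {"tx": 0, "ty": 0, "tz": 0, "yaw": 0, "claw": 1},
    {"tx": 0, "ty": 0, "tz": 0, "yaw": 0, "claw": 0.4},
    {"tx": 0, "ty": 0, "tz": 0, "yaw": 0, "claw": 0.4},
    {"tx": 0, "ty": 0, "tz": 0, "yaw": 0, "claw": 0.4},
    {"tx": 0, "ty": 0, "tz": 0, "yaw": 0, "claw": 0.4}
  ]
}}

```text
time_s: 22.4
position: [0.5606, 0.0008, 0.1685]
tool_rot: [[-0.98, -0.199, 0.002], [-0.199, 0.98, -0.001], [-0.002, -0.001, -1.0]]
ft_force: [-1.5, 1.0, 5.4]
grip_width: 0.0073
gripper_force: 108.2
```

{"api": "servo_tool", "payload": {
  "steps": [
    {"tx": 0.25, "ty": 0.05, "tz": 0.43, "yaw": 0, "claw": 0.4},
    {"tx": 0.49, "ty": 0.1, "tz": 0.87, "yaw": 0, "claw": 0.4},
    {"tx": 0.49, "ty": 0.1, "tz": 0.87, "yaw": 0, "claw": 0.4},
    {"tx": 0.49, "ty": 0.1, "tz": 0.87, "yaw": 0, "claw": 0.4},
    {"tx": 0.49, "ty": 0.1, "tz": 1.3, "yaw": 0, "claw": 0.4},
    {"tx": 0, "ty": 0, "tz": 2.5, "yaw": 0, "claw": 0.4},
    {"tx": -0.7, "ty": -0.6, "tz": 2.5, "yaw": 0, "claw": 0.4},
    {"tx": -1.4, "ty": -1.1, "tz": 1, "yaw": 0, "claw": 0.4},
    {"tx": -2, "ty": -1.5, "tz": 0, "yaw": 0, "claw": 0.4},
    {"tx": -2, "ty": -1.5, "tz": 0, "yaw": 0, "claw": 0.4},
    {"tx": -2, "ty": -1.5, "tz": 0, "yaw": 0, "claw": 0.4},
    {"tx": -2, "ty": -1.5, "tz": 0, "yaw": 0, "claw": 0.4},
    {"tx": -2, "ty": -1.5, "tz": 0, "yaw": 0, "claw": 0.4},
    {"tx": -2, "ty": -1.5, "tz": 0, "yaw": 0, "claw": 0.4},
    {"tx": -1.5, "ty": -1.3, "tz": -2, "yaw": 0, "claw": 0.4},
    {"tx": -0.6, "ty": -0.5, "tz": -4, "yaw": 0, "claw": 0.4},
    {"tx": 0, "ty": 0, "tz": -4, "yaw": 0, "claw": 0.4},
    {"tx": 0, "ty": 0, "tz": -2.5, "yaw": 0, "claw": 0.4},
    {"tx": 0, "ty": 0, "tz": 0, "yaw": 0, "claw": 0.4},
    {"tx": 0, "ty": 0, "tz": 0, "yaw": 0, "claw": 0.4}
  ]
}}

```text
time_s: 24.4
position: [0.4211, -0.12, 0.1465]
tool_rot: [[-0.98, -0.199, 0.001], [-0.199, 0.98, -0.001], [-0.001, -0.001, -1.0]]
ft_force: [-0.1, 0.6, -1.7]
grip_width: 0.0076
gripper_force: 108.2
```

```bash
python3 rim.py .475 -.11 .038 .064 .02 .15;  python3 rim.py .485 -.11 .038 .064 .02 .15
```

```text
foot [ 0.4698 -0.1067  0.0423] tilt deg x,y [24.4  3.5] mean err 0.004295751662180827 586
foot [ 0.4656 -0.1072  0.0402] tilt deg x,y [29.7  4.5] mean err 0.002967834077489195 687
```

{"api": "servo_tool", "payload": {
  "steps": [
    {"tx": 0, "ty": 0, "tz": -1, "yaw": 0, "claw": 0.4},
    {"tx": 0, "ty": 0, "tz": -0.7, "yaw": 0, "claw": 0.4},
    {"tx": 0, "ty": 0, "tz": -0.4, "yaw": 0, "claw": 0.4},
    {"tx": 0, "ty": 0, "tz": -0.2, "yaw": 0, "claw": 0.4},
    {"tx": 0, "ty": 0, "tz": -0.2, "yaw": 0, "claw": 0.4},
    {"tx": 0, "ty": 0, "tz": 0, "yaw": 0, "claw": 0.4},
    {"tx": 0, "ty": 0, "tz": 0, "yaw": 0, "claw": 0.4}
  ]
}}

```text
time_s: 25.3
position: [0.4193, -0.1202, 0.1217]
tool_rot: [[-0.98, -0.2, -0.002], [-0.2, 0.98, -0.002], [0.002, -0.002, -1.0]]
ft_force: [-12.8, -2.2, 21.8]
grip_width: 0.0078
gripper_force: 111.1
```

{"api": "servo_tool", "payload": {
  "newtons": 40,
  "steps": [
    {"tx": 0, "ty": 0, "tz": 0.1, "yaw": 0, "claw": 0.8},
    {"tx": 0, "ty": 0, "tz": 0, "yaw": 0, "claw": 1.0},
    {"tx": 0, "ty": 0, "tz": 0, "yaw": 0, "claw": 1.0},
    {"tx": -0.5, "ty": -0.1, "tz": -0.35, "yaw": 0, "claw": 1.0},
    {"tx": -0.5, "ty": -0.1, "tz": -0.4, "yaw": 0, "claw": 1.0},
    {"tx": -0.47, "ty": -0.1, "tz": -0.38, "yaw": 0, "claw": 1.0},
    {"tx": -0.47, "ty": -0.1, "tz": -0.38, "yaw": 0, "claw": 1.0},
    {"tx": 0, "ty": 0, "tz": 0, "yaw": 0, "claw": 1.0},
    {"tx": 0, "ty": 0, "tz": 0, "yaw": 0, "claw": 1.0}
  ]
}}

```text
time_s: 26.2
position: [0.4006, -0.1241, 0.1072]
tool_rot: [[-0.98, -0.199, -0.0], [-0.199, 0.98, -0.001], [0.0, -0.001, -1.0]]
ft_force: [-8.3, -0.9, 13.4]
grip_width: 0.0101
gripper_force: 49.2
```

```bash
python3 rim.py .48 -.11 .038 .064 .01 .12;  python3 rim.py .47 -.11 .038 .064 .01 .12
```

```text
foot [ 0.4614 -0.108   0.0119] tilt deg x,y [21.2  3.7] mean err 0.0022244130955948473 734
foot [ 0.4621 -0.1077  0.0116] tilt deg x,y [19.7  3.2] mean err 0.002762780269277738 690
```

{"api": "servo_tool", "payload": {
  "newtons": 25,
  "steps": [
    {"tx": 0, "ty": 0, "tz": 0, "yaw": 0, "claw": 1.05},
    {"tx": -0.44, "ty": -0.09, "tz": -0.42, "yaw": 0, "claw": 1.05},
    {"tx": -0.44, "ty": -0.09, "tz": -0.42, "yaw": 0, "claw": 1.05},
    {"tx": -0.4, "ty": -0.08, "tz": -0.46, "yaw": 0, "claw": 1.05},
    {"tx": -0.4, "ty": -0.08, "tz": -0.46, "yaw": 0, "claw": 1.05},
    {"tx": -0.36, "ty": -0.08, "tz": -0.49, "yaw": 0, "claw": 1.05},
    {"tx": -0.36, "ty": -0.08, "tz": -0.49, "yaw": 0, "claw": 1.05},
    {"tx": 0, "ty": 0, "tz": 0, "yaw": 0, "claw": 1.05},
    {"tx": 0, "ty": 0, "tz": 0, "yaw": 0, "claw": 1.05}
  ]
}}

```text
time_s: 27.3
position: [0.3763, -0.1287, 0.0791]
tool_rot: [[-0.98, -0.199, -0.001], [-0.199, 0.98, -0.0], [0.001, 0.0, -1.0]]
ft_force: [-7.2, -0.8, 7.6]
grip_width: 0.0108
gripper_force: 38.8
```

```bash
python3 rim.py .48 -.11 .038 .064 .008 .12;  python3 rim.py .47 -.11 .038 .064 .008 .12
```

```text
foot [ 0.4615 -0.1079  0.0054] tilt deg x,y [5.1 0.4] mean err 0.001684446032252876 612
foot [ 0.4605 -0.1077  0.0053] tilt deg x,y [6.2 0.4] mean err 0.0018198794166917071 732
```

{"api": "servo_tool", "payload": {
  "newtons": 25,
  "steps": [
    {"tx": -0.25, "ty": -0.05, "tz": -0.4, "yaw": 0, "claw": 1.05},
    {"tx": -0.25, "ty": -0.05, "tz": -0.45, "yaw": 0, "claw": 1.05},
    {"tx": 0, "ty": 0, "tz": 0, "yaw": 0, "claw": 1.1},
    {"tx": 0, "ty": 0, "tz": 0, "yaw": 0, "claw": 1.1}
  ]
}}

```text
time_s: 27.9
position: [0.3718, -0.1297, 0.0705]
tool_rot: [[-0.98, -0.199, -0.0], [-0.199, 0.98, -0.0], [0.0, -0.0, -1.0]]
ft_force: [-2.9, 0.1, 2.1]
grip_width: 0.0111
gripper_force: 26.1
```

```bash
python3 rim.py .465 -.11 .038 .064 .006 .12;python3 circ.py .46 -.108 .038 .064
```

```text
foot [ 0.462  -0.1075  0.0035] tilt deg x,y [ 1.8 -0.2] mean err 0.0020246868821427763 763
top [ 0.4644 -0.1085] 0.0011590549486462467 73 rim z, slope [-0.022 -0.01   0.064]
side [ 0.463  -0.1067] 0.0027861670940190777 92 rim z, slope [-0.056  0.004  0.062]
```

{"api": "servo_tool", "payload": {
  "newtons": 110,
  "steps": [
    {"tx": 0, "ty": 0, "tz": 0, "yaw": 0, "claw": 1.3},
    {"tx": 0, "ty": 0, "tz": 0, "yaw": 0, "claw": 2},
    {"tx": 0, "ty": 0, "tz": -0.1, "yaw": 0, "claw": 2},
    {"tx": 0, "ty": 0, "tz": 0, "yaw": 0, "claw": 2},
    {"tx": 0, "ty": 0, "tz": 0, "yaw": 0, "claw": 1.4},
    {"tx": 0, "ty": 0, "tz": 0, "yaw": 0, "claw": 1},
    {"tx": 0, "ty": 0, "tz": 0, "yaw": 0, "claw": 0.4},
    {"tx": 0, "ty": 0, "tz": 0, "yaw": 0, "claw": 0.4},
    {"tx": 0, "ty": 0, "tz": 0, "yaw": 0, "claw": 0.4},
    {"tx": 0, "ty": 0, "tz": 0, "yaw": 0, "claw": 0.4},
    {"tx": 0, "ty": 0, "tz": 1, "yaw": 0, "claw": 0.4},
    {"tx": 0, "ty": 0, "tz": 2, "yaw": 0, "claw": 0.4},
    {"tx": 0, "ty": 0, "tz": 3, "yaw": 0, "claw": 0.4},
    {"tx": 0, "ty": 0, "tz": 3, "yaw": 0, "claw": 0.4},
    {"tx": 0, "ty": 0, "tz": 3, "yaw": 0, "claw": 0.4},
    {"tx": 0, "ty": 0, "tz": 0, "yaw": 0, "claw": 0.4},
    {"tx": 0, "ty": 0, "tz": 0, "yaw": 0, "claw": 0.4}
  ]
}}

```text
time_s: 29.8
position: [0.3718, -0.1295, 0.189]
tool_rot: [[-0.98, -0.199, 0.0], [-0.199, 0.98, -0.0], [-0.0, -0.0, -1.0]]
ft_force: [0.9, 0.2, -3.2]
grip_width: 0.0075
gripper_force: 108.2
```

```bash
python3 rim.py .465 -.11 .038 .064 .1 .23;python3 circ.py .464 -.108 .038 .184
```

```text
foot [ 0.4593 -0.1077  0.118 ] tilt deg x,y [ 2.1 -0.4] mean err 0.0018336469852724645 999
top [ 0.4614 -0.1089] 0.0008175206193049912 55 rim z, slope [-0.007 -0.002  0.181]
side [ 0.4588 -0.1066] 0.0025576660844171383 42 rim z, slope [-0.065 -0.014  0.181]
```

{"api": "servo_tool", "payload": {
  "steps": [
    {"tx": 0.8, "ty": -0.3, "tz": 0, "yaw": -2, "claw": 0.4},
    {"tx": 1.6, "ty": -0.6, "tz": 0, "yaw": -4, "claw": 0.4},
    {"tx": 1.6, "ty": -0.65, "tz": 0, "yaw": -4.5, "claw": 0.4},
    {"tx": 1.6, "ty": -0.65, "tz": 0, "yaw": -4.5, "claw": 0.4},
    {"tx": 1.6, "ty": -0.65, "tz": 0, "yaw": -4.5, "claw": 0.4},
    {"tx": 1.6, "ty": -0.65, "tz": 0, "yaw": -4.5, "claw": 0.4},
    {"tx": 1.6, "ty": -0.65, "tz": 0, "yaw": -4.5, "claw": 0.4},
    {"tx": 1.6, "ty": -0.65, "tz": 0, "yaw": -4.5, "claw": 0.4},
    {"tx": 1.6, "ty": -0.6, "tz": 0, "yaw": -4.5, "claw": 0.4},
    {"tx": 1.6, "ty": -0.6, "tz": 0, "yaw": -4, "claw": 0.4},
    {"tx": 1.6, "ty": -0.6, "tz": 0, "yaw": -4, "claw": 0.4},
    {"tx": 0.97, "ty": -0.35, "tz": 0, "yaw": -2, "claw": 0.4},
    {"tx": 0, "ty": 0, "tz": 0, "yaw": 0, "claw": 0.4},
    {"tx": 0, "ty": 0, "tz": 0, "yaw": 0, "claw": 0.4}
  ]
}}

```text
time_s: 31.4
position: [0.5491, -0.1988, 0.1884]
tool_rot: [[-0.809, 0.587, -0.002], [0.587, 0.809, 0.001], [0.002, -0.0, -1.0]]
ft_force: [0.7, 0.3, -1.7]
grip_width: 0.0071
gripper_force: 108.2
```

```bash
python3 circ.py .625 -.251 .038 .184;python3 circ.py .6254 -.2516 .05 .067
```

```text
top [ 0.6236 -0.2505] 0.0007156996125397965 12 rim z, slope [-0.03   0.018  0.182]
side [ 0.6199 -0.2485] 0.001325941787301031 14 rim z, slope [-0.053 -0.005  0.182]
top [ 0.6254 -0.2516] nan 0 rim z, slope [0. 0. 0.]
side [ 0.6245 -0.2479] 0.002951330286718753 87 rim z, slope [-0.007  0.018  0.064]circ.py:10: RuntimeWarning: Mean of empty slice.
  print(n,np.round(f.x,4),np.abs(f.fun).mean(),len(R),"rim z, slope",np.round(q,3))
  ret = ret.dtype.type(ret / rcount)
```

{"api": "servo_tool", "payload": {
  "steps": [
    {"tx": 0.15, "ty": -0.05, "tz": -1.5, "yaw": 0, "claw": 0.4},
    {"tx": 0, "ty": 0, "tz": -2, "yaw": 0, "claw": 0.4},
    {"tx": 0, "ty": 0, "tz": -2, "yaw": 0, "claw": 0.4},
    {"tx": 0, "ty": 0, "tz": -1.5, "yaw": 0, "claw": 0.4},
    {"tx": 0, "ty": 0, "tz": -1.5, "yaw": 0, "claw": 0.4},
    {"tx": 0, "ty": 0, "tz": -0.8, "yaw": 0, "claw": 0.4},
    {"tx": 0, "ty": 0, "tz": -0.5, "yaw": 0, "claw": 0.4},
    {"tx": 0, "ty": 0, "tz": -0.4, "yaw": 0, "claw": 0.4},
    {"tx": 0, "ty": 0, "tz": -0.3, "yaw": 0, "claw": 0.4},
    {"tx": 0, "ty": 0, "tz": 0, "yaw": 0, "claw": 0.4},
    {"tx": 0, "ty": 0, "tz": 0, "yaw": 0, "claw": 0.4}
  ]
}}

```text
time_s: 32.7
position: [0.5512, -0.1997, 0.0848]
tool_rot: [[-0.809, 0.588, 0.001], [0.588, 0.809, -0.0], [-0.001, 0.0, -1.0]]
ft_force: [-0.4, 0.2, -3.1]
grip_width: 0.0072
gripper_force: 108.2
```

{"api": "servo_tool", "payload": {
  "steps": [
    {"tx": 0, "ty": 0, "tz": -0.3, "yaw": 0, "claw": 0.4},
    {"tx": 0, "ty": 0, "tz": -0.2, "yaw": 0, "claw": 0.4},
    {"tx": 0, "ty": 0, "tz": -0.1, "yaw": 0, "claw": 0.4},
    {"tx": 0, "ty": 0, "tz": 0, "yaw": 0, "claw": 0.4},
    {"tx": 0, "ty": 0, "tz": 0, "yaw": 0, "claw": 0.4}
  ]
}}

```text
time_s: 33.2
position: [0.5507, -0.1993, 0.0792]
tool_rot: [[-0.809, 0.588, -0.0], [0.588, 0.809, 0.0], [0.0, -0.0, -1.0]]
ft_force: [-4.3, 2.9, 6.6]
grip_width: 0.0074
gripper_force: 109.5
```

Resting at the expected height, so I'll release it and withdraw.

{"api": "servo_tool", "payload": {
  "steps": [
    {"tx": 0, "ty": 0, "tz": 0, "yaw": 0, "claw": 0.8},
    {"tx": 0, "ty": 0, "tz": 0, "yaw": 0, "claw": 1.05},
    {"tx": 0, "ty": 0, "tz": 0, "yaw": 0, "claw": 1.05},
    {"tx": 0, "ty": 0, "tz": 0, "yaw": 0, "claw": 1.2},
    {"tx": 0, "ty": 0, "tz": 0, "yaw": 0, "claw": 2},
    {"tx": 0, "ty": 0, "tz": 0, "yaw": 0, "claw": 3},
    {"tx": 0, "ty": 0, "tz": 0, "yaw": 0, "claw": 3},
    {"tx": 0, "ty": 0, "tz": 2, "yaw": 0, "claw": 3},
    {"tx": 0, "ty": 0, "tz": 4, "yaw": 0, "claw": 3},
    {"tx": 0, "ty": 0, "tz": 4, "yaw": 0, "claw": 3},
    {"tx": 0, "ty": 0, "tz": 4, "yaw": 0, "claw": 3},
    {"tx": -2, "ty": 3, "tz": 2, "yaw": 0, "claw": 3},
    {"tx": -2, "ty": 4, "tz": 0, "yaw": 0, "claw": 3},
    {"tx": -2, "ty": 4, "tz": 0, "yaw": 0, "claw": 3},
    {"tx": -2, "ty": 4, "tz": 0, "yaw": 0, "claw": 3},
    {"tx": -2, "ty": 4, "tz": 0, "yaw": 0, "claw": 3},
    {"tx": 0, "ty": 0, "tz": 0, "yaw": 0, "claw": 3},
    {"tx": 0, "ty": 0, "tz": 0, "yaw": 0, "claw": 3}
  ]
}}

```text
time_s: 35.0
position: [0.4511, -0.0092, 0.2388]
tool_rot: [[-0.81, 0.587, 0.001], [0.587, 0.81, -0.001], [-0.001, 0.0, -1.0]]
ft_force: [0.4, -0.9, 0.1]
grip_width: 0.0302
gripper_force: 0.0
```

```bash
python3 circ.py .625 -.251 .038 .074; python3 st.py .49 .70 -.35 -.11 f8.png; python3 - <<'E'
from h import *
im,d,m=grab("top"); P=cloud(d,m); r=np.hypot(P[...,0]-.625,P[...,1]+.251); k=(r>.08)&(r<.14)&(P[...,2]>.055)&(P[...,2]<.1)
a=np.degrees(np.arctan2(P[...,1][k]+.251,P[...,0][k]-.625))%360; z=P[...,2][k]
for lo,hi in((70,120),(120,170),(170,220)):
    s=(a>lo)&(a<hi); print(np.median(a[s]),np.median(z[s]),s.sum())
E
```

```text
top [ 0.6257 -0.2519] 0.004636911351844726 125 rim z, slope [-0.008  0.019  0.072]
side [ 0.6231 -0.2489] 0.003157951749080714 62 rim z, slope [-0.019  0.023  0.072]
[ 0.45164492 -0.01029572  0.23842566] [-0.2488337   0.0573039   0.44466703] [-0.00315399 -0.01545517 -0.04020551] 35.1
top [ 0.49514894 -0.31513522  0.01008098] [ 0.68836659 -0.11581437  0.09319348]
side [ 0.51142737 -0.31771697  0.01007941] [ 0.68890368 -0.11329577  0.09167167]
94.40703561095309 0.07834013429593156 74
143.88350516367 0.08581540015030686 72
195.89251059347706 0.07078551586863946 79
```

View pics/f8.png

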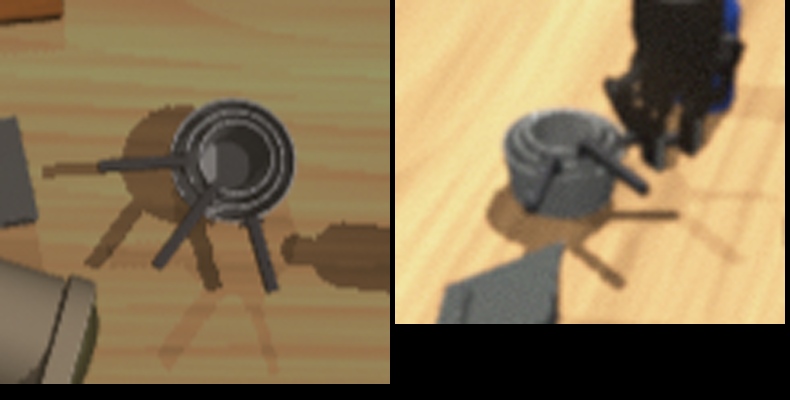

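The pictures show all three pans nested concentrically, with the handles at 94°, 144° and 196°. The handle tops are at 78, 86 and 71 mm, so each pan is fully seated, and the gripper is well clear.

```bash
python3 -c "
from rig import env
print(env.close_job())"
```

```text
the job is handed in; nothing more can be done
None
```

The job is handed in: the three pans stand nested upright and fully down, with their handles about 50° apart and the gripper clear, at about 35 s of the 72 s; each smaller pan was first set down on the table to bring it upright, and the middle one dropped a few millimetres there on release.

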